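# Pack the chipping kit into its case and shut the lid

### The arm

A 6-joint arm with a two-finger parallel gripper is mounted at the origin on a cart in front of the work surface, level with it; the furniture and walls round the work are solid. World frame = base frame: x ahead of the robot, y to its left, z up, the work surface at z = 0. Lengths are in m, angles in rad, forces in N, time in s.
With the tool pointing down it reaches from about 0.35 to 0.8 m from the base axis. Payload 7.3 kg.
Tool frame: the origin (TCP) lies on the front face of the gripper's body, between the roots of the fingers; the fingertips stand 73 mm ahead of it and the grasp point (between the pads) lies 54 mm ahead of it (bot.grip_point_offset is the z of the grasp point in the tool frame, in m); z points along the fingers, y is the line along which they close (so a half turn about z gives the same grasp; the last joint's range is limited). The gripper opens to 85 mm and grips with 20 to 120 N. Pads are 22 mm wide; open, the fingers measure 114 mm over their backs; the gripper's body (76 mm by 85 mm) begins 54 mm behind the grasp point. The pads swing forward as they close: fully open they stand 13 mm farther back than shut.
Start: joints at [1.104, 0.342, 1.524, -0, 1.275, -0.146], TCP at [0.166, 0.498, 0.304] pointing down, gripper open.
Joint ranges: [-2.53, 2.53], [-0.77, 2.02], [0.04, 2.7], [-1, 4.14], [0.28, 2.66], [-3.11, 3.11]. Speed limits (rad/s): [2.57, 2.57, 3.14, 3.14, 3.14, 3.14].

### API

Orientations are given as a 3x3 rotation matrix whose columns are the frame's x, y, z axes.
In Python, from station import bot gives the robot as it stands.
- The arm moves only by the shell command python3 -m jog 'ROWS' [FORCE]. ROWS is JSON, a list that holds one entry, the list of rows, each a list of 7 numbers: the opening, from -1 (shut) to 1 (fully open), then the shift along the tool's x, y, z in mm, then the turn, a rotation vector about the tool's x, y, z in rad. In form: [[[claw, tx, ty, tz, wx, wy, wz], ...]]. A call has 1 to 8 rows; each row is the pose to reach, as a shift and turn from the pose commanded when the call began, along the tool's axes at that moment; what a row does not reach only later rows make up. A row lasts 1/10 s, in which the tool goes at most 50 mm and 8.59 degrees, less where a joint would pass 70% of its speed; a pose out of reach is approached as far as the arm can. A call with a gripper value outside its range is refused whole. The fingers move at their own pace and stop on an object; FORCE is the grip in N (left out, the last holds). Time passes only in rows, so rows that repeat a pose let the fingers close. It gives the time, the measured TCP pose, the force, the opening and the grip force at its end, in the units of the state.
- bot.state(): the state, without advancing time (a new reading comes with each control period).
- bot.grab_frame(name): name is "scene" or "top" or "wrist"; returns the picture (384x512x3 uint8, red, green, blue); there is no depth.
- bot.camera_info(name): a dict with "camera_matrix" (3x3 intrinsics, pixels), "eye" and "attitude" of the camera in the world. Camera axes: x right, y up, looking along -z (the intrinsics and any distortion apply to the point x, -y, -z); pixel columns grow to the right and rows downward; lengths in m; the calibration is good to about 2 mm. A picture is of the moment at which its call begins: read the wrist's pose just before it. camera_info takes no time and is no camera call; for the wrist camera it gives the pose at the moment of the call.
- bot.hand_in(): hands the job in; it is judged then, once.
The state is a dict: "time_s": time; "joints": joint angles; "joint_vel": joint speeds; "joint_torque": joint torques, N m; "tcp_pos": TCP position; "eef_rot": TCP orientation; "wrist_force": force on the tool from outside, world axes, zero at the start; "moment": the same for the moment, N m; "gripper_width": opening from 0.0 (shut) to 1.0 (fully open); "gripper_force": force on a finger pad.
Only numpy, scipy, OpenCV 4.12 (cv2) and the standard library are available. Lean on these libraries where they do the work, as an engineer would, in place of code of your own. Each camera call takes 0.05 s, during which the arm holds its last target. There are 200 camera calls.

### The job

Put the cold chisel, the drift punch and the soapstone stick back into the wooden tool case, each lying down in the bed that is cut to its length and width, then shut the case's lid fully. Leave the plain flat bar and the wooden wedge lying where they are: they are stock, not part of the kit.

Things in the scene. Friction and masses are not known exactly. Their poses are not given: they have to be found in the camera images.
- chisel_mid (a point): Cold chisel, a blue-dark octagonal steel bar lying on the bench, 160 mm long, 20 mm wide, 17 mm high, 0.24 kg, flattened to a cutting edge at one end. The point is its centre, half-way up (8.5 mm above the bench); y runs along its length, z up.
- punch_mid (a point): Drift punch, a round light-grey steel rod tapering to one end, lying on the bench, 112 mm long, 13 mm across. The point is its centre, half-way up (6.5 mm above the bench); y runs along its length.
- soapstone_mid (a point): Soapstone marking stick, a pale rectangular stick, 85 mm long, 12 mm wide, 9 mm high. The point is its centre, half-way up (4.5 mm above the bench); y runs along its length, z up.
- bar_mid (a point): Plain black flat steel bar, 165 mm long, 26 mm wide, 9 mm high; a look-alike that does not belong to the kit and stays where it is. The point is its centre, half-way up; y runs along its length.
- wedge_mid (a point): Pine wedge, a flat wooden stick 140 mm long, 22 mm wide, 10 mm high; a look-alike that does not belong to the kit and stays where it is. The point is its centre, half-way up; y runs along its length.
- chisel_bed_seat (a point): Longest, widest felted trough, cut in one of three blocks side by side (any order, 49 mm apart) in the open case: 172 mm long, 25 mm wide at its floor, 35 at the top. Point: where the chisel's centre lies when seated, 23.5 mm above the bench; x along the trough, z up. Block tops are 30 mm above the bench. A finger channel 48 mm wide, floor 11 mm above the bench, crosses the middle of all blocks.
- punch_bed_seat (a point): Trough of middle length in another block: 124 mm long, 18 mm wide at its floor, sides sloping out to 28 mm at the top. Point: where the punch's centre lies when seated, 25.5 mm above the bench; x along the trough, z up. Same block top and finger channel as the chisel's bed; seated tools stand 2 mm proud of the block.
- soapstone_bed_seat (a point): Shortest, shallowest trough, in the third block: 97 mm long, 17 mm wide at its floor, 27 mm at the top, 7 mm deep. Point: where the stick's centre lies when seated, 27.5 mm above the bench; x along the trough, z up. Same block top and finger channel as the chisel's bed.
- lid_front_edge (a point): Case lid, 200 mm (x) by 164 by 31 mm, standing open at the far side. Point: middle of the free edge of its outer face. Own axes: x toward the hinge, z out of the outer face, y along the hinge. Hinge line: 200 mm along +x and 31 along -z from the point, 12.5 mm above the bench. Stiff hinge: stays at any angle, about 4 N at the edge moves it. Shut: level, outer face 43 mm above the bench, z up.

How it is judged:
By the outcome, as a careful person would: the job done as asked, in the order asked, and still so for the second after the job is handed in, with the robot touching nothing.
It also fails if it takes over 99 s, if anything falls off the work surface, if the arm or the gripper's body presses on something with over 40 N, if the wrist force passes 120 N, or if a joint passes its speed limit or range.

## Working session

There is one attempt and no reset: what is moved stays moved. The work goes in short steps, Python scripts to look and compute and a shell command to move; the robot and the scene stay as the last step left them, time stands still between calls to the robot, and variables do not carry over. Pictures are saved under pics/ and viewed, at most 14 in all, crops included, and the job is handed in when it is done.

```bash
ls; mkdir -p pics
python3 - <<'E'
from station import bot
import cv2,numpy as np
np.set_printoptions(precision=4,suppress=True)
for n in ("scene","top"):
    im=bot.grab_frame(n)[:,:,::-1]; cv2.imwrite(f"pics/{n}0.png",cv2.resize(im,(800,600),interpolation=cv2.INTER_CUBIC))
for n in ("scene","top","wrist"): print(n,bot.camera_info(n))
print(bot.state())
E
```

```text
pics
scene {'camera_matrix': array([[435.0604,   0.    , 262.7246],
       [  0.    , 435.0604, 190.1039],
       [  0.    ,   0.    ,   1.    ]]), 'eye': array([-0.323 , -0.5097,  0.7583]), 'attitude': array([[ 0.5243,  0.5002, -0.6892],
       [-0.8515,  0.2962, -0.4328],
       [-0.0124,  0.8137,  0.5812]])}
top {'camera_matrix': array([[347.2113,   0.    , 257.5519],
       [  0.    , 347.2113, 195.6316],
       [  0.    ,   0.    ,   1.    ]]), 'eye': array([0.3823, 0.0112, 1.0563]), 'attitude': array([[ 0.0045,  0.9927, -0.1209],
       [-0.9999,  0.0031, -0.0115],
       [-0.0111,  0.1209,  0.9926]])}
wrist {'camera_matrix': array([[297.6887,   0.    , 258.9382],
       [  0.    , 297.6887, 190.7716],
       [  0.    ,   0.    ,   1.    ]]), 'eye': array([0.0863, 0.5235, 0.3738]), 'attitude': array([[ 0.316 , -0.899 , -0.3032],
       [ 0.9488,  0.2989,  0.1025],
       [-0.0015, -0.32  ,  0.9474]])}
{'time_s': 0.1, 'joints': array([ 1.104 ,  0.3427,  1.5249,  0.    ,  1.2754, -0.146 ]), 'joint_vel': array([ 0.0008, -0.002 , -0.0018,  0.0004, -0.0008,  0.0003]), 'joint_torque': array([  0.002 , -43.4444, -24.6491,  -0.0001,   0.0046,  -0.    ]), 'tcp_pos': array([0.1654, 0.498 , 0.3033]), 'eef_rot': array([[-0.949 ,  0.3153, -0.0006],
       [ 0.3153,  0.949 , -0.0012],
       [ 0.0002, -0.0014, -1.    ]]), 'wrist_force': array([-0.8094,  0.3084,  0.2226]), 'moment': array([0.0077, 0.0164, 0.0124]), 'gripper_force': 0.0, 'gripper_width': 0.9999676882231618}
```

View pics/top0.png

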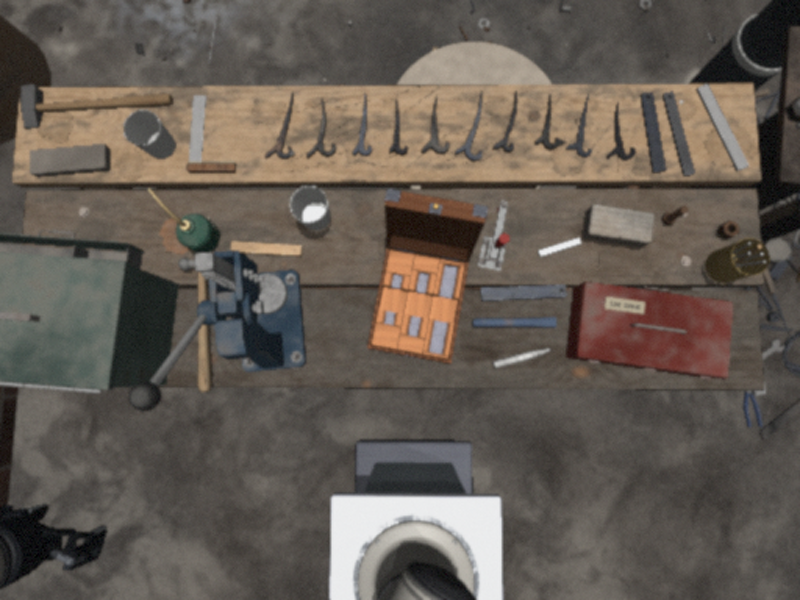

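View pics/scene0.png

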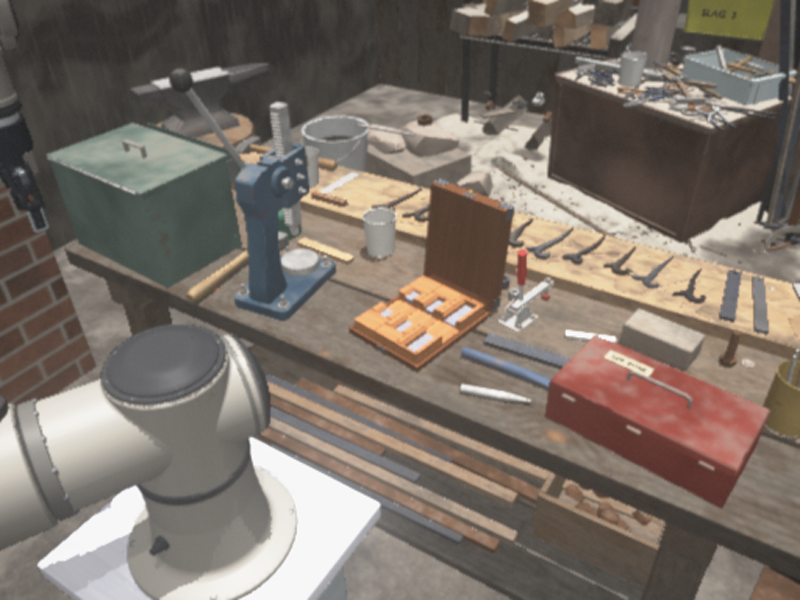

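The top view (scaled 1.5625×) shows the following:
- The chisel runs from (472,323) to (556,323), the punch from (494,363) to (550,350), and the soapstone from (540,252) to (581,240).
- The bar is at about y=293 and the wedge at (266,248).
- The case is at about (418,305). Its right trough is the longest and its left the shortest. The lid stands upright behind it.

```bash
cat > h.py <<'E'
from station import bot
import cv2,numpy as np
from scipy.spatial.transform import Rotation as R
np.set_printoptions(precision=4,suppress=True)
def p2w(ci,uv,z):
    K=ci["camera_matrix"];A=np.array(ci["attitude"])
    uv=np.atleast_2d(uv).astype(float)
    d=np.c_[(uv[:,0]-K[0,2])/K[0,0],-(uv[:,1]-K[1,2])/K[1,1],-np.ones(len(uv))]@A.T
    return ci["eye"]+d*((z-ci["eye"][2])/d[:,2])[:,None]
def w2p(ci,P):
    q=(np.atleast_2d(P)-ci["eye"])@np.array(ci["attitude"]);K=ci["camera_matrix"]
    return np.c_[K[0,2]-K[0,0]*q[:,0]/q[:,2],K[1,2]+K[1,1]*q[:,1]/q[:,2]]
def go(tcp,yaw=None):
    "tool shift mm & turn for tool pointing down with tool y at world angle yaw (rad, mod pi)"
    s=bot.state();M=s["eef_rot"];d=M.T@(np.array(tcp)-s["tcp_pos"])*1000
    if yaw is None: w=np.zeros(3)
    else:
        best=[]
        for k in(0,np.pi,-np.pi):
            y=np.array([np.cos(yaw+k),np.sin(yaw+k),0]);z=np.array([0,0,-1.]);T=np.c_[np.cross(y,z),y,z]
            best.append(R.from_matrix(M.T@T).as_rotvec())
        w=min(best,key=np.linalg.norm)
    print("shift",d.round(1),"turn",w.round(4),"j6",s["joints"][5].round(3))
def snap(n,f,box=None,size=(800,600)):
    ci=bot.camera_info(n);im=bot.grab_frame(n)[:,:,::-1]
    cv2.imwrite("pics/raw_"+f,im)
    if box: u0,v0,u1,v1=box; im=im[v0:v1,u0:u1]
    cv2.imwrite("pics/"+f,cv2.resize(im,size,interpolation=cv2.INTER_CUBIC)); 
    np.save("pics/"+f+".npy",ci,allow_pickle=True); return ci
def load(f): return np.load("pics/"+f+".npy",allow_pickle=True).item()
E
python3 - <<'E'
from h import *
ci=bot.camera_info("top")
def seg(n,a,b,z):
    P=p2w(ci,np.array([a,b])/1.5625,z);d=P[1]-P[0]
    print(n,P.mean(0),"len",np.linalg.norm(d[:2]).round(3),"ang",np.degrees(np.arctan2(d[1],d[0])).round(1))
seg("chisel",(472,323),(556,323),.0085);seg("punch",(494,363),(550,350),.0065);seg("soap",(540,252),(581,240),.0045)
seg("bar",(480,293),(565,293),.0045);seg("wedge",(231,248),(301,250),.005)
seg("bedR",(434,355),(454,266),.02);seg("bedL",(386,330),(402,272),.02)
seg("caseL",(371,348),(384,252),.03);seg("caseR",(451,360),(467,270),.03);seg("lidtop",(387,193),(488,207),.21);seg("lidbot",(388,245),(470,262),.03)
s=bot.state();M=s["eef_rot"];print("cam in tool",M.T@(bot.camera_info("wrist")["eye"]-s["tcp_pos"]),M.T@bot.camera_info("wrist")["attitude"])
go((0.40,-.05,.33),np.pi/2)
E
```

```text
chisel [ 0.4768 -0.1925  0.0085] len 0.162 ang -89.8
punch [ 0.4124 -0.2071  0.0065] len 0.111 ang -76.8
soap [ 0.63   -0.2881  0.0045] len 0.085 ang -73.4
bar [ 0.5361 -0.2111  0.0045] len 0.166 ang -89.8
wedge [0.6227 0.2945 0.005 ] len 0.139 ang -91.5
bedR [ 0.5002 -0.0569  0.02  ] len 0.177 ang -12.8
bedL [0.5179 0.0394 0.02  ] len 0.117 ang -14.9
caseL [0.519  0.0706 0.03  ] len 0.186 ang -7.1
caseR [ 0.4906 -0.0847  0.03  ] len 0.175 ang -10.5
lidtop [ 0.6568 -0.0345  0.21  ] len 0.164 ang -98.1
lidbot [ 0.6088 -0.0275  0.03  ] len 0.161 ang -101.8
cam in tool [ 0.0831 -0.0009 -0.0705] [[-0.0007  0.9473  0.3202]
 [ 1.      0.0006  0.0003]
 [ 0.0001  0.3202 -0.9473]]
shift [-395.4 -446.1  -26.2] turn [-0.0013 -0.0004 -0.3208] j6 -0.146
```

Run:
```python
from h import *
a=bot.camera_info("top");b=bot.camera_info("scene")
for n,p,q in(("ball",(145,395),(180,80)),("presstop",(205,262),(279,108)),("lidL",(387,193),(434,182)),("lidR",(488,207),(512,217)),("clampred",(503,239),(522,253))):
    p=np.array(p)/1.5625;q=np.array(q)/1.5625
    zs=np.linspace(0,.6,601);e=[np.linalg.norm(w2p(b,p2w(a,p,z))-q) for z in zs];i=np.argmin(e);print(n,p2w(a,p,zs[i]),e[i])
go((0.22,.28,.33),np.pi/2-.15);go((0.40,.05,.34),np.pi/2);go((0.42,-.09,.33),np.pi/2)
```

```text
ball [[0.3549 0.3091 0.438 ]] 1.6959722608303627
presstop [[0.5266 0.2833 0.347 ]] 0.45931454177099096
lidL [[0.6694 0.0468 0.207 ]] 3.625731414987631
lidR [[ 0.6518 -0.1187  0.189 ]] 3.885094312249172
clampred [[ 0.6085 -0.1498  0.147 ]] 0.19573407443394947
shift [-120.6 -189.7  -26.5] turn [-0.0013 -0.0003 -0.1708] j6 -0.146
shift [-363.9 -351.2  -36.3] turn [-0.0013 -0.0004 -0.3208] j6 -0.146
shift [-427.  -477.8  -26.1] turn [-0.0013 -0.0004 -0.3208] j6 -0.146
```

```bash
python3 -m jog '[[[1,-2,-45,0,0,0,0],[1,-3,-90,0,0,0,0],[1,-4,-135,0,0,0,0],[1,-5,-175,0,0,0,0],[1,-5,-175,0,0,0,0]]]'
python3 - <<'E'
from h import *
print(bot.state()["joints"])
for a,yw in((55,75),(40,78),(25,82),(10,90)):
    t=np.radians(a);r=.34 if a>20 else .38;go((r*np.cos(t),r*np.sin(t),.31),np.radians(yw))
E
```

```text
time_s: 0.6
tcp_pos: [0.1131, 0.3266, 0.3034]
eef_rot: [[-0.949, 0.316, -0.001], [0.316, 0.949, -0.003], [0.0, -0.003, -1.0]]
wrist_force: [-0.5, -0.1, 0.2]
gripper_width: 1.002
gripper_force: 0.0
[ 1.0146  0.006   1.9473 -0.0003  1.1914 -0.235 ]
shift [-92.9 -19.8  -6.6] turn [-0.0031 -0.0006 -0.0593] j6 -0.235
shift [-173.9  -56.    -6.5] turn [-0.0031 -0.0007 -0.1116] j6 -0.235
shift [-242.8 -112.    -6.4] turn [-0.0031 -0.0008 -0.1814] j6 -0.235
shift [-330.  -164.9   -6.3] turn [-0.003  -0.001  -0.3211] j6 -0.235
```

```bash
python3 -m jog '[[[1,-45,-10,-3,0,0,-0.03],[1,-93,-20,-6,0,0,-0.06],[1,-134,-38,-6,0,0,-0.09],[1,-174,-56,-6,0,0,-0.11],[1,-208,-84,-6,0,0,-0.15],[1,-243,-112,-6,0,0,-0.18],[1,-286,-138,-6,0,0,-0.25],[1,-330,-165,-6,0,0,-0.32]]]'
python3 - <<'E'
from h import *
go((0.42,-.1,.33),np.pi/2)
E
```

```text
time_s: 1.4
tcp_pos: [0.3763, 0.0696, 0.31]
eef_rot: [[-1.0, -0.002, 0.001], [-0.002, 1.0, 0.0], [-0.001, 0.0, -1.0]]
wrist_force: [0.9, 1.2, -0.2]
gripper_width: 1.0
gripper_force: 0.0
shift [ -43.4 -169.7  -20. ] turn [0.0004 0.0008 0.0018] j6 -1.591
```

```bash
python3 -m jog '[[[1,-15,-45,-10,0,0,0],[1,-25,-90,-20,0,0,0],[1,-35,-135,-20,0,0,0],[1,-43,-170,-20,0,0,0],[1,-43,-170,-20,0,0,0]]]' | head -2
python3 - <<'E'
from h import *
ci=snap("wrist","w1.png",(56,20,440,308))
for P in((.4768,-.1925,.0085),(.4124,-.2071,.0065),(.63,-.288,.0045),(.5,-.057,.02),(.518,.04,.02)): print(((w2p(ci,P)-[56,20])*800/384).round())
E
```

```text
time_s: 1.9
tcp_pos: [0.4191, -0.1025, 0.3295]
[[291. 369.]]
[[261. 273.]]
[[181. 558.]]
[[494. 406.]]
[[637. 430.]]
```

View pics/w1.png

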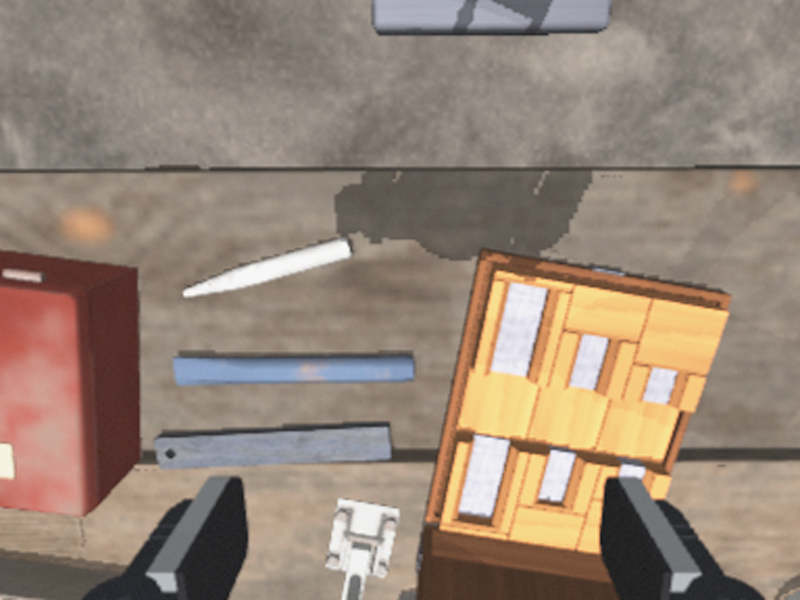

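The close view shows the following:
- The chisel runs from (174,369) to (413,369), with its cutting edge on the left. The punch runs from (184,294) to (350,246).
- The long bed's felt ends at (527,284) and (477,516). The mid bed's ends at (596,336) and (552,502). The short bed's near end is at (665,369).
- The right edges of the case are clear, and the lid starts at y≈530.

Run:
```python
from h import *
ci=load("w1.png")
W=lambda p,z:p2w(ci,np.array(p)*384/800+[56,20],z)
def seg(n,a,b,z):
    P=W([a,b],z);d=P[1]-P[0]
    print(n,P.mean(0),"len",np.linalg.norm(d[:2]).round(4),"ang",np.degrees(np.arctan2(d[1],d[0])).round(1),P[:,:2].ravel())
seg("chisel",(174,369),(413,369),.0085);seg("punch",(184,293),(350,246),.0065)
seg("bedC",(526,285),(477,515),.015);seg("bedP",(596,336),(552,502),.019)
seg("bedS near",(652,368),(677,371),.023)
seg("bedC nearedge",(505,283),(548,287),.015)
seg("caseNear outer",(483,250),(730,295),.03);seg("caseleft",(483,250),(430,522),.03)
seg("channel near edge",(475,371),(690,409),.03)
seg("blockC-P line near",(573,290),(551,381),.03)
seg("blockP-S line near",(650,298),(626,395),.03)
seg("bar",(158,450),(390,442),.009)
```

```text
chisel [ 0.477  -0.1907  0.0085] len 0.1605 ang 89.7 [ 0.4765 -0.2709  0.4774 -0.1105]
punch [ 0.4101 -0.2038  0.0065] len 0.1128 ang 105.2 [ 0.4249 -0.2583  0.3953 -0.1494]
bedC [ 0.5029 -0.0521  0.015 ] len 0.1697 ang -9.2 [ 0.4192 -0.0384  0.5867 -0.0657]
bedP [ 0.5128 -0.0031  0.019 ] len 0.1238 ang -9.7 [ 0.4518  0.0073  0.5738 -0.0135]
bedS near [0.4735 0.0523 0.023 ] len 0.0165 ang 82.5 [0.4724 0.0441 0.4745 0.0605]
bedC nearedge [ 0.4192 -0.0381  0.015 ] len 0.0274 ang 84.3 [ 0.4178 -0.0517  0.4205 -0.0245]
caseNear outer [0.4087 0.008  0.03  ] len 0.1537 ang 79.4 [ 0.3946 -0.0675  0.4228  0.0836]
caseleft [ 0.4885 -0.0835  0.03  ] len 0.1905 ang -9.7 [ 0.3946 -0.0675  0.5823 -0.0995]
channel near edge [ 0.4847 -0.0008  0.03  ] len 0.1425 ang 79.1 [ 0.4712 -0.0707  0.4983  0.0692]
blockC-P line near [ 0.4487 -0.0172  0.03  ] len 0.0599 ang -9.4 [ 0.4192 -0.0122  0.4783 -0.0221]
blockP-S line near [0.4563 0.0309 0.03  ] len 0.0643 ang -7.4 [0.4244 0.0351 0.4882 0.0268]
bar [ 0.534  -0.2086  0.009 ] len 0.163 ang 91.9 [ 0.5366 -0.2901  0.5313 -0.1271]
```

Run:
```python
from h import *
print(bot.state()["joints"]); go((0.477,-.191,.20),0)
```

```text
[-0.4144  0.1456  1.7164  0.0001  1.2804 -1.9806]
shift [-59.1 -90.2 129.3] turn [-0.0002 -0.0009  1.5662] j6 -1.981
```

```bash
python3 -m jog '[[[0,-20,-30,20,0,0,0.14],[0,-40,-60,40,0,0,0.28],[-0.06,-59,-90,60,0,0,0.43],[-0.06,-59,-90,80,0,0,0.57],[-0.06,-59,-90,90,0,0,0.71],[-0.06,-59,-90,100,0,0,0.85],[-0.06,-59,-90,115,0,0,1.0],[-0.06,-59,-90,129,0,0,1.13]]]' |head -2;  python3 - <<'E'
from h import *
go((0.477,-.191,.10),0)
E
```

```text
time_s: 2.75
tcp_pos: [0.4771, -0.1873, 0.2002]
shift [ -3.3  -1.6 100.2] turn [-0.0001 -0.0006  0.4354] j6 -0.96
```

```bash
python3 -m jog '[[[-0.06,-3,-1.5,20,0,0,0.15],[-0.06,-3,-1.5,40,0,0,0.3],[-0.06,-3,-1.5,60,0,0,0.435],[-0.06,-3,-1.5,80,0,0,0.435],[-0.06,-3,-1.5,80,0,0,0.435]]]' ;  python3 - <<'E'
from h import *
go((0.477,-.191,.076),0)
ci=snap("wrist","w2.png",(100,120,420,360))
E
```

```text
time_s: 3.25
tcp_pos: [0.4758, -0.1901, 0.1186]
eef_rot: [[-0.006, 1.0, -0.005], [1.0, 0.007, 0.003], [0.003, -0.005, -1.0]]
wrist_force: [-0.4, -1.0, 0.1]
gripper_width: 0.474
gripper_force: 0.0
shift [-1.   1.4 42.6] turn [-0.0046 -0.0031  0.0065] j6 -0.537
```

View pics/w2.png

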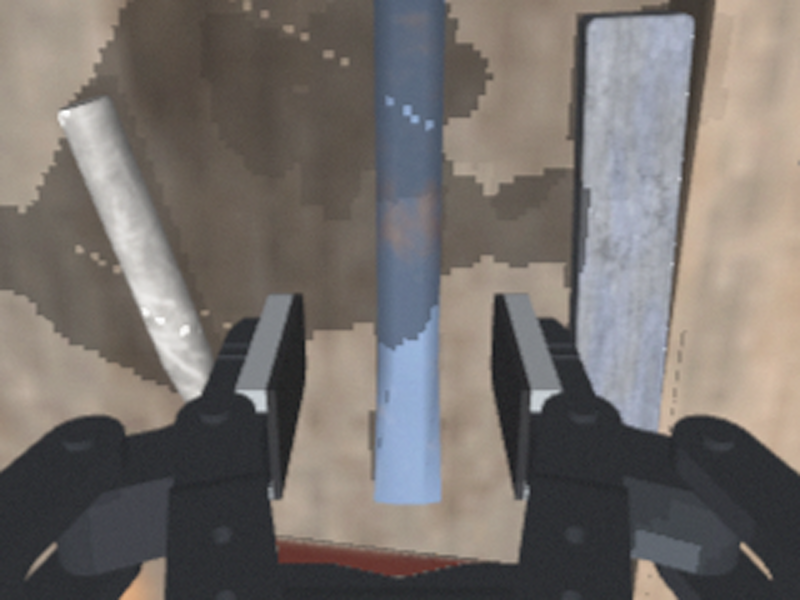

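The wrist view shows the chisel centred between the fingers: its blue bar spans columns 376–440, with the pads at about 300 and 495. The bar and punch are clear of both fingers.

```bash
python3 -m jog '[[[-0.06,-1,1.4,20,-0.004,-0.003,0.006],[-0.06,-1,1.4,35,-0.004,-0.003,0.006],[-0.06,-1,1.4,42,-0.004,-0.003,0.006],[-0.06,-1,1.4,42,-0.004,-0.003,0.006],[-0.9,-1,1.4,42,-0.004,-0.003,0.006],[-0.9,-1,1.4,42,-0.004,-0.003,0.006],[-0.9,-1,1.4,42,-0.004,-0.003,0.006],[-0.9,-1,1.4,42,-0.004,-0.003,0.006]]]' 50;  python3 -m jog '[[[-0.9,0,0,-40,0,0,0],[-0.9,0,0,-80,0,0,0],[-0.9,0,0,-100,0,0,0],[-0.9,0,0,-100,0,0,0]]]'
python3 - <<'E'
from h import *
print(bot.state()["joints"])
go((0.5029,-.0521,.18),np.radians(80.3))
E
```

```text
time_s: 4.1
tcp_pos: [0.4786, -0.1932, 0.0801]
eef_rot: [[0.001, 1.0, 0.006], [1.0, -0.001, -0.004], [-0.004, 0.006, -1.0]]
wrist_force: [-1.2, 0.6, 6.7]
gripper_width: 0.187
gripper_force: 49.1
time_s: 4.5
tcp_pos: [0.479, -0.1934, 0.1819]
eef_rot: [[0.001, 1.0, 0.01], [1.0, -0.001, -0.006], [-0.006, 0.01, -1.0]]
wrist_force: [0.4, -0.3, -2.6]
gripper_width: 0.187
gripper_force: 49.8
[-0.5321  0.4557  1.7219 -0.0005  0.9524 -0.5308]
shift [141.4  23.8   1.3] turn [ 0.0038  0.0121 -1.4025] j6 -0.531
```

```bash
python3 -m jog '[[[-0.9,45,8,-25,0.001,0.003,-0.14],[-0.9,95,16,-50,0.002,0.006,-0.28],[-0.9,141,24,-50,0.004,0.012,-0.42],[-0.9,141,24,-50,0.004,0.012,-0.56],[-0.9,141,24,-50,0.004,0.012,-0.7],[-0.9,141,24,-50,0.004,0.012,-0.84],[-0.9,141,24,-50,0.004,0.012,-0.98],[-0.9,141,24,-50,0.004,0.012,-1.12]]]'|head -2;  python3 -m jog '[[[-0.9,0,0,20,0,0,-0.14],[-0.9,0,0,50,0,0,-0.28],[-0.9,0,0,70,0,0,-0.28],[-0.9,0,0,70,0,0,-0.28]]]'
python3 - <<'E'
from h import *
go((0.5029,-.0521,.15),np.radians(80.3))
snap("wrist","w3.png",(100,60,484,348))
E
```

```text
time_s: 5.3
tcp_pos: [0.501, -0.0514, 0.2267]
time_s: 5.7
tcp_pos: [0.499, -0.0508, 0.1547]
eef_rot: [[-0.985, 0.171, -0.013], [0.171, 0.985, 0.007], [0.014, 0.004, -1.0]]
wrist_force: [-1.0, 0.3, -2.5]
gripper_width: 0.188
gripper_force: 49.8
shift [-4.2 -0.7  4.6] turn [ 0.0045 -0.0145 -0.0029] j6 -1.657
```

View pics/w3.png

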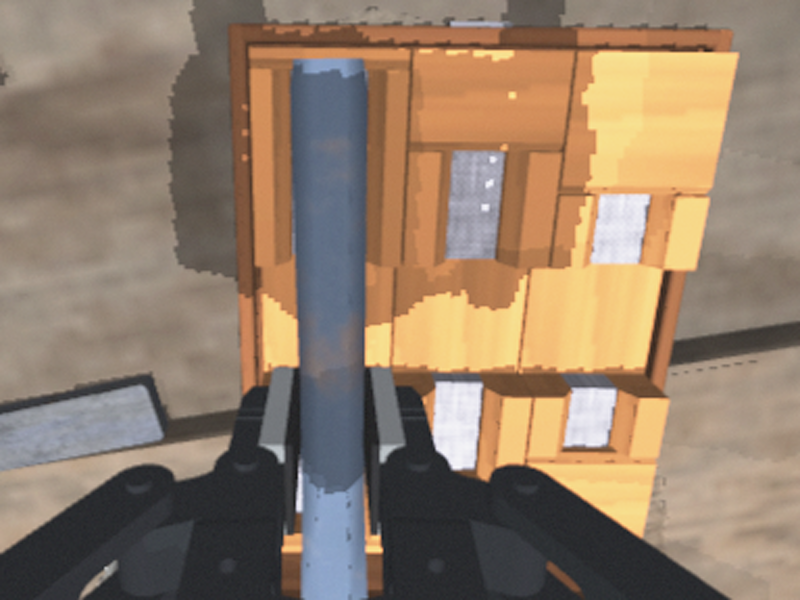

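The wrist view shows the chisel aligned with the left bed: its near end is at (330,62) and its axis at (334,400). The mid bed's felt ends at (478,151) and (458,469), and the short bed's at (622,194) and (588,447).

Run:
```python
from h import *
ci=load("w3.png")
W=lambda p,z:p2w(ci,np.array(p)*384/800+[100,60],z)
def seg(n,a,b,z):
    P=W([a,b],z);d=P[1]-P[0]
    print(n,P.mean(0),"len",np.linalg.norm(d[:2]).round(4),"ang",np.degrees(np.arctan2(d[1],d[0])).round(1),P[:,:2].ravel())
seg("chisel",(329.5,62),(334,480),.083)
seg("bedP",(478,151),(458,469),.019);seg("bedS",(622,194),(588,447),.023)
seg("CP line",(411,50),(393,370),.03);seg("C left edge",(249,65),(262,265),.03)
seg("C trough top sides near",(273,70),(386,70),.03);seg("C channel near",(262,265),(396,265),.03);seg("C near top edge",(251,50),(411,50),.03)
```

```text
chisel [ 0.4688 -0.0458  0.083 ] len 0.1077 ang -9.3 [ 0.4157 -0.0371  0.522  -0.0545]
bedP [ 0.5113 -0.0033  0.019 ] len 0.1231 ang -9.4 [ 0.4506  0.0068  0.572  -0.0133]
bedS [0.5201 0.0438 0.023 ] len 0.0969 ang -9.3 [0.4723 0.0516 0.568  0.0359]
CP line [ 0.4676 -0.0224  0.03  ] len 0.1056 ang -11.1 [ 0.4157 -0.0123  0.5194 -0.0326]
C left edge [ 0.4427 -0.0653  0.03  ] len 0.0628 ang -8.3 [ 0.4116 -0.0608  0.4738 -0.0699]
C trough top sides near [ 0.4171 -0.0372  0.03  ] len 0.034 ang 80.1 [ 0.4142 -0.054   0.4201 -0.0205]
C channel near [ 0.4776 -0.048   0.03  ] len 0.0444 ang 80.0 [ 0.4738 -0.0699  0.4814 -0.0261]
C near top edge [ 0.4116 -0.0358  0.03  ] len 0.0477 ang 80.1 [ 0.4075 -0.0593  0.4157 -0.0123]
```

```bash
python3 -m jog '[[[-0.9,-7,0,15,0.004,-0.0145,-0.003],[-0.9,-7,0,30,0.004,-0.0145,-0.003],[-0.9,-7,0,42,0.004,-0.0145,-0.003],[-0.9,-7,0,50,0.004,-0.0145,-0.003],[-0.9,-7,0,55,0.004,-0.0145,-0.003],[-0.9,-7,0,58,0.004,-0.0145,-0.003],[-0.9,-7,0,58,0.004,-0.0145,-0.003]]]'
python3 - <<'E'
from h import *
print(bot.state()["moment"]);snap("wrist","w4.png",(100,60,484,348))
E
```

```text
time_s: 6.45
tcp_pos: [0.508, -0.0522, 0.1005]
eef_rot: [[-0.986, 0.168, 0.008], [0.168, 0.986, -0.002], [-0.009, -0.0, -1.0]]
wrist_force: [-0.0, 0.2, -1.5]
gripper_width: 0.185
gripper_force: 49.8
[0.0085 0.0073 0.0627]
```

View pics/w4.png

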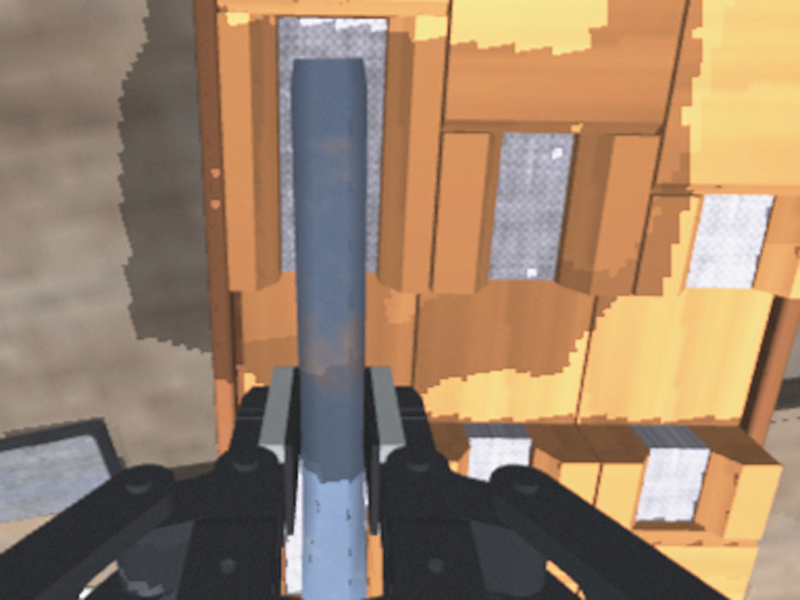

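The chisel hangs just above its bed, with its near end at (329,60) and the felt end at (333,17). It is laterally centred.

Run:
```python
from h import *
ci=load("w4.png")
W=lambda p,z:p2w(ci,np.array(p)*384/800+[100,60],z)
a=W((329,59),.033)[0];b=W((333,17),.015)[0];u=np.array([.986,-.166,0]);v=np.array([.166,.986,0])
print(a,b,(a-b)@u,(a-b)@v)
c=W((329,270),.015)[0];print((W((279,268),.015)-b)@v,(W((378,268),.015)-b)@v)
print("target C",b+.086*u, "chisel ctr",a+.08*u)
go((.5045,-.0521,.095),np.radians(80.4))
```

```text
[ 0.4255 -0.0394  0.033 ] [ 0.4167 -0.037   0.015 ] 0.009150394747323336 -0.0009001807671228184
[-0.0144] [0.0118]
target C [ 0.5015 -0.0513  0.015 ] chisel ctr [ 0.5044 -0.0527  0.033 ]
shift [ 3.6 -0.4  5.7] turn [-0.0003  0.009  -0.0013] j6 -1.655
```

```bash
python3 -m jog '[[[-0.9,2,0,2,0,0.005,0],[-0.9,2,0,5,0,0.006,0],[-0.9,2,0,6,0,0.006,0],[-0.9,2,0,6,0,0.006,0]]]'
```

```text
time_s: 6.9
tcp_pos: [0.5061, -0.052, 0.0951]
eef_rot: [[-0.986, 0.168, 0.003], [0.168, 0.986, -0.001], [-0.003, -0.0, -1.0]]
wrist_force: [-1.8, 0.5, 3.3]
gripper_width: 0.187
gripper_force: 50.6
```

```bash
python3 -m jog '[[[-0.3,0,0,0,0,0,0],[-0.3,0,0,0,0,0,0],[-0.3,0,0,-5,0,0,0],[-0.3,0,0,-35,0,0,0],[-0.3,0,0,-75,0,0,0],[-0.3,0,0,-120,0,0,0],[-0.3,0,0,-140,0,0,0]]]'
python3 - <<'E'
from h import *
print(bot.state()["joints"])
go((0.4101,-.2045,.2),np.radians(105.2-90))
snap("wrist","w5.png",(100,60,484,348))
E
```

```text
time_s: 7.6
tcp_pos: [0.5068, -0.052, 0.2388]
eef_rot: [[-0.986, 0.168, 0.009], [0.168, 0.986, -0.002], [-0.009, -0.001, -1.0]]
wrist_force: [0.7, -0.3, 0.4]
gripper_width: 0.349
gripper_force: 0.0
[-0.2528  0.3739  1.6703  0.      1.0886 -1.6549]
shift [  70.  -166.5   38.3] turn [0.0044 0.0083 1.1368] j6 -1.655
```

View pics/w5.png

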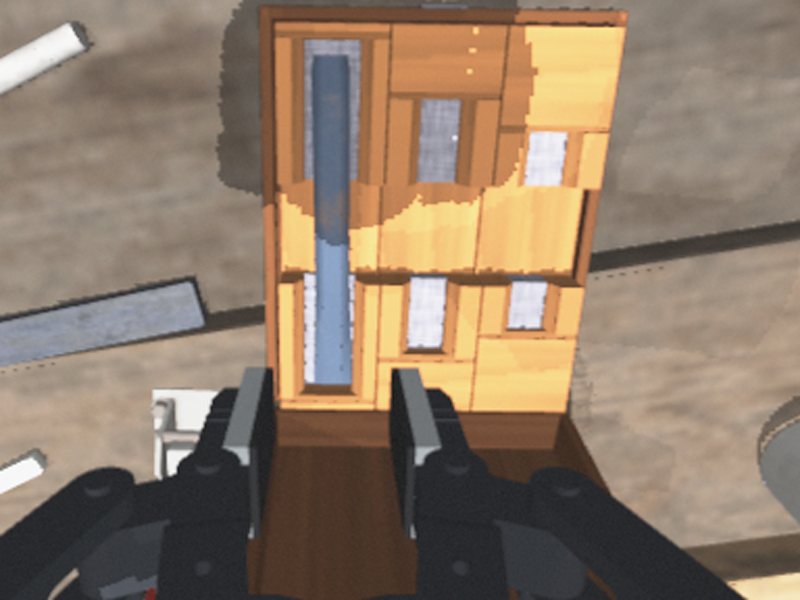

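The chisel lies in the left (longest) bed, between rows 55 and 383 inside felt that runs from 40 to 390. The mid bed's felt runs from (440,99) to (426,349), and the short bed's from (546,131) to (525,330).

```bash
python3 -m jog '[[[-0.3,15,-40,0,0,0,0.14],[-0.3,30,-80,10,0,0,0.28],[-0.3,50,-125,20,0,0,0.43],[-0.3,70,-166,40,0.001,0.002,0.57],[-0.3,70,-166,60,0.002,0.004,0.71],[-0.3,70,-166,80,0.003,0.006,0.85],[-0.3,70,-166,100,0.004,0.008,1.0],[-0.3,70,-166,110,0.004,0.008,1.137]]]'|head -2; python3 -m jog '[[[-0.3,0,0,0,0,0,0],[-0.3,0,0,0,0,0,0]]]'
python3 - <<'E'
from h import *
go((0.4101,-.2045,.0745),np.radians(105.2-90))
ci=load("w5.png")
W=lambda p,z:p2w(ci,np.array(p)*384/800+[100,60],z)
for n,a,b,z in(("P",(440,99),(426,349),.019),("S",(546,131),(525,330),.023),("C",(333,40),(327,389),.015),("chisel",(331,55),(332,383),.025)):
    P=W([a,b],z);d=P[1]-P[0];print(n,P.mean(0),np.linalg.norm(d),np.degrees(np.arctan2(d[1],d[0])))
snap("wrist","w6.png",(100,100,420,340))
E
```

```text
time_s: 8.45
tcp_pos: [0.4083, -0.2035, 0.1228]
time_s: 8.65
tcp_pos: [0.4091, -0.2038, 0.1245]
eef_rot: [[-0.266, 0.964, -0.006], [0.964, 0.266, 0.002], [0.003, -0.005, -1.0]]
wrist_force: [-0.1, 0.1, -0.2]
gripper_width: 0.35
gripper_force: 0.0
shift [-1.1  1.  50. ] turn [-0.0051 -0.0032  0.0035] j6 -0.896
P [ 0.5114 -0.0041  0.019 ] 0.12457406904248026 -9.724251375764293
S [0.5201 0.0434 0.023 ] 0.09831175406747775 -9.345590006820801
C [ 0.5034 -0.0531  0.015 ] 0.1753038819430091 -10.698082682031748
chisel [ 0.5021 -0.052   0.025 ] 0.15973671111869084 -9.522140167049884
```

View pics/w6.png

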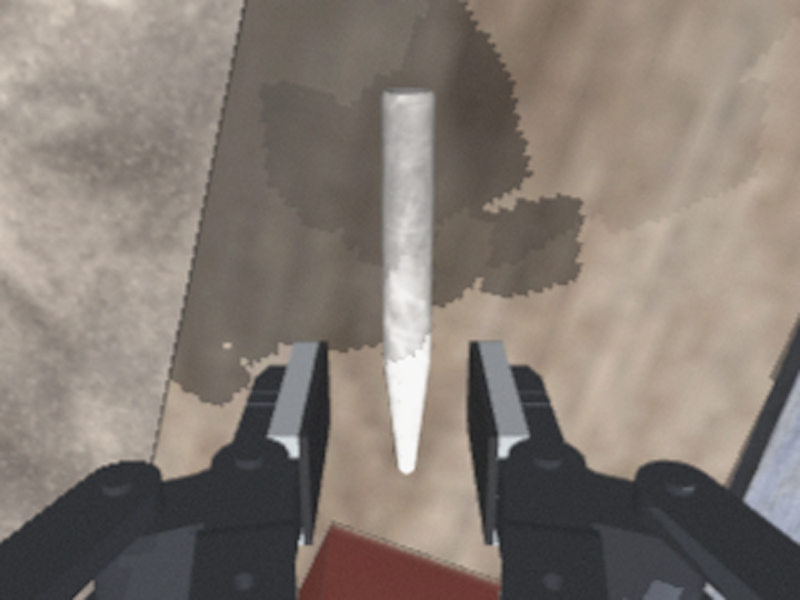

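The punch is centred between the fingers. Its thick end is at (408,90), its tip at (406,472), and its taper begins at row ~330.

Run:
```python
from h import *
ci=load("w6.png")
P=p2w(ci,np.array([(408,90),(406,472)])*.4+[100,100],.0065);d=P[1]-P[0];print(P.mean(0),np.linalg.norm(d),np.degrees(np.arctan2(d[1],d[0])), "taper start",p2w(ci,np.array((408,330))*.4+[100,100],.0065))
go([*P.mean(0)[:2],.0745],np.radians(15.2))
```

```text
[ 0.4106 -0.2053  0.0065] 0.11406288251135512 -74.68300025824527 taper start [[ 0.4135 -0.2147  0.0065]]
shift [-1.9  1.1 50.3] turn [-0.0045 -0.0024  0.0031] j6 -0.895
```

```bash
python3 -m jog '[[[-0.3,1,1,20,-0.004,-0.002,0.003],[-0.3,1,1,40,-0.004,-0.002,0.003],[-0.3,1,1,49.5,-0.004,-0.002,0.003],[-0.3,1,1,49.5,-0.004,-0.002,0.003],[-1,1,1,49.5,-0.004,-0.002,0.003],[-1,1,1,49.5,-0.004,-0.002,0.003],[-1,1,1,49.5,-0.004,-0.002,0.003],[-1,1,1,49.5,-0.004,-0.002,0.003]]]' 50;  python3 -m jog '[[[-1,0,0,-40,0,0,0],[-1,0,0,-80,0,0,0],[-1,0,0,-120,0,0,0],[-1,0,0,-120,0,0,0]]]'
python3 - <<'E'
from h import *
a=np.radians(-9.6);u=np.array([np.cos(a),np.sin(a)])
# tool x after turn = -u ; punch centre = grasp -3mm*toolx => grasp = seat -3mm*u
print(np.array([.5114,-.0038])-.003*u)
go([*(np.array([.5114,-.0038])-.003*u),.18],np.radians(80.4))
E
```

```text
time_s: 9.5
tcp_pos: [0.4099, -0.2027, 0.0757]
eef_rot: [[-0.259, 0.966, 0.0], [0.966, 0.259, -0.0], [-0.0, 0.0, -1.0]]
wrist_force: [-0.0, 0.9, 7.0]
gripper_width: 0.13
gripper_force: 49.6
time_s: 9.9
tcp_pos: [0.4115, -0.2038, 0.1996]
eef_rot: [[-0.259, 0.966, 0.007], [0.966, 0.259, -0.005], [-0.007, 0.005, -1.0]]
wrist_force: [0.2, -0.7, -2.2]
gripper_width: 0.132
gripper_force: 49.3
[ 0.5084 -0.0033]
shift [168.7 145.5  19.2] turn [ 0.0008  0.0091 -1.1409] j6 -0.889
```

```bash
python3 -m jog '[[[-1,40,35,0,0,0,-0.14],[-1,80,70,0,0,0,-0.28],[-1,120,105,0,0,0,-0.43],[-1,168,146,0,0,0,-0.57],[-1,168,146,10,0,0,-0.71],[-1,168,146,20,0,0,-0.85],[-1,168,146,35,0,0,-1.0],[-1,168,146,50,0,0,-1.14]]]'|head -2; python3 -m jog '[[[-1,0,0,0,0,0,0],[-1,0,0,0,0,0,0]]]'
python3 - <<'E'
from h import *
go((.5084,-.0033,.0947),np.radians(80.4))
snap("wrist","w7.png",(100,60,484,348))
E
```

```text
time_s: 10.7
tcp_pos: [0.5066, -0.0019, 0.1434]
time_s: 10.9
tcp_pos: [0.5067, -0.0024, 0.1444]
eef_rot: [[-0.985, 0.172, -0.003], [0.172, 0.985, 0.001], [0.003, 0.0, -1.0]]
wrist_force: [0.7, 0.1, -0.4]
gripper_width: 0.133
gripper_force: 49.4
shift [-2.  -0.6 49.7] turn [ 0.0005 -0.0029 -0.005 ] j6 -1.555
```

View pics/w7.png

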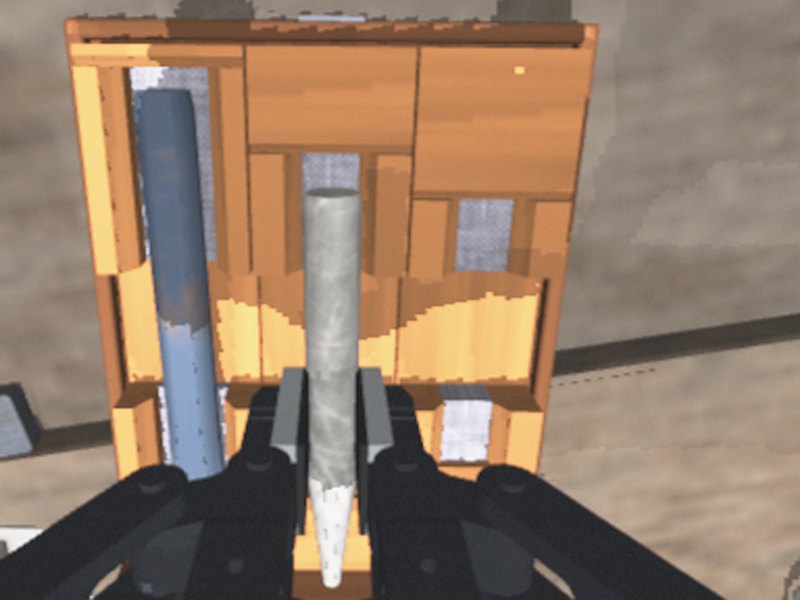

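The punch hangs in line with the mid bed: its thick end is at (332,190), the felt's near end at (331,153), and its tip at (333,585). The chisel is still seated.

```bash
python3 -m jog '[[[-1,-2,-0.6,20,0,-0.002,-0.005],[-1,-2,-0.6,35,0,-0.002,-0.005],[-1,-2,-0.6,43,0,-0.002,-0.005],[-1,-2,-0.6,48,0,-0.002,-0.005],[-1,-2,-0.6,50,0,-0.002,-0.005],[-1,-2,-0.6,50,0,-0.002,-0.005]]]'; python3 -m jog '[[[-0.4,0,0,0,0,0,0],[-0.4,0,0,0,0,0,0],[-0.4,0,0,-5,0,0,0],[-0.4,0,0,-35,0,0,0],[-0.4,0,0,-75,0,0,0],[-0.4,0,0,-120,0,0,0],[-0.4,0,0,-140,0,0,0],[-0.4,0,0,-140,0,0,0]]]'
python3 - <<'E'
from h import *
snap("wrist","w8.png",(60,60,444,348))
go((0.629,-.287,.2),np.radians(16.6))
E
```

```text
time_s: 11.55
tcp_pos: [0.5091, -0.0033, 0.0952]
eef_rot: [[-0.987, 0.164, 0.001], [0.164, 0.987, 0.0], [-0.001, 0.001, -1.0]]
wrist_force: [0.3, 0.4, -0.7]
gripper_width: 0.131
gripper_force: 49.4
time_s: 12.35
tcp_pos: [0.5101, -0.0035, 0.2388]
eef_rot: [[-0.987, 0.163, 0.008], [0.163, 0.987, -0.001], [-0.008, 0.001, -1.0]]
wrist_force: [0.2, -0.7, -0.2]
gripper_width: 0.302
gripper_force: 0.0
shift [-164.3 -260.3   37.2] turn [0.003  0.0037 1.1173] j6 -1.565
```

View pics/w8.png

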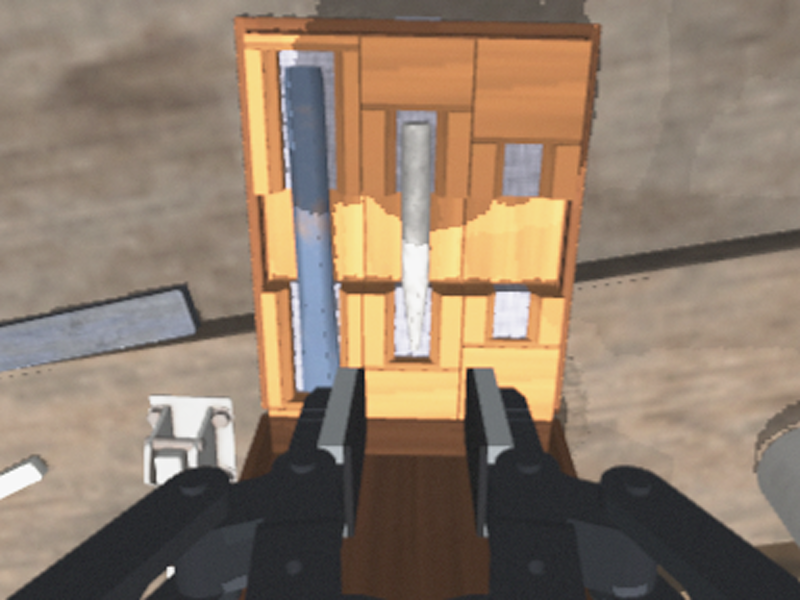

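The punch is seated in the mid bed: it runs from (416,123) to (416,350), inside felt from 112 to 357. The chisel appears slightly skewed, from (304,67) to (320,390), so I'll measure it.

Run:
```python
from h import *
ci=load("w8.png")
W=lambda p,z:p2w(ci,np.array(p)*.48+[60,60],z)
for n,a,b,z in(("P",(416.5,112),(412.5,358),.019),("punch",(416,123),(416,350),.027),("S",(523,144),(511,339),.023),("C",(309,52),(316,396),.015),("chisel top",(304.5,67),(319,390),.030),("chisel5",(304.5,67),(319,390),.0235)):
    P=W([a,b],z);d=P[1]-P[0];print(n,P.mean(0),np.linalg.norm(d),np.degrees(np.arctan2(d[1],d[0])))
im=cv2.imread("pics/raw_w8.png")
cv2.imwrite("pics/w8c.png",cv2.resize(im[80:255,165:260],(434,800)[::1],interpolation=cv2.INTER_CUBIC)[:600] if 0 else cv2.resize(im[80:255,165:260],(326,600),interpolation=cv2.INTER_CUBIC))
```

```text
P [ 0.5118 -0.0046  0.019 ] 0.12409339980650175 -10.317239491410138
punch [ 0.5098 -0.0034  0.027 ] 0.11144124859431163 -9.37334163264333
S [0.5204 0.0439 0.023 ] 0.09753879183379816 -9.698880351165997
C [ 0.5032 -0.0538  0.015 ] 0.1746290460764318 -11.379781989036518
chisel top [ 0.5005 -0.051   0.03  ] 0.15611883663226192 -10.045168005550588
chisel5 [ 0.5023 -0.0525  0.0235] 0.15976102271313986 -10.045168005550583
```

View pics/w8c.png

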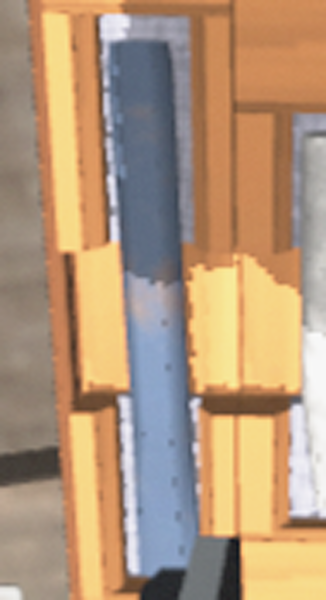

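```bash
python3 -m jog '[[[-0.4,5,-20,-40,0,0,0.1],[-0.4,0,-55,-60,0,0,0.24],[-0.4,-10,-100,-60,0,0,0.38],[-0.4,-40,-145,-60,0,0,0.52],[-0.4,-75,-185,-60,0,0,0.66],[-0.4,-115,-225,-60,0,0,0.8],[-0.4,-140,-245,-60,0,0,0.94],[-0.4,-150,-260,-60,0,0,1.08]]]'|head -2; python3 -m jog '[[[-0.4,0,0,10,0,0,0.037],[-0.4,0,0,30,0,0,0.037],[-0.4,0,0,50,0,0,0.037],[-0.4,0,0,50,0,0,0.037],[-0.4,0,0,50,0,0,0.037]]]'
python3 - <<'E'
from h import *
print(bot.state()["joints"]);a=bot.camera_info("top")
for z in(.08,.1,.12): print("box corner",p2w(a,np.array((583,283))/1.5625,z))
go((0.629,-.2875,.2),np.radians(16.6))
ci=snap("wrist","w9.png",(100,60,484,348))
print((w2p(ci,(.63,-.288,.0045))-[100,60])/.48)
E
```

```text
time_s: 13.2
tcp_pos: [0.6153, -0.2874, 0.2913]
time_s: 13.7
tcp_pos: [0.6141, -0.2842, 0.2437]
eef_rot: [[-0.286, 0.958, -0.002], [0.958, 0.286, 0.002], [0.002, -0.001, -1.0]]
wrist_force: [0.7, -0.1, 1.0]
gripper_width: 0.298
gripper_force: 0.0
[-0.5468  0.6714  1.1373  0.0007  1.3351 -0.837 ]
box corner [[ 0.5437 -0.3052  0.08  ]]
box corner [[ 0.5404 -0.2987  0.1   ]]
box corner [[ 0.5371 -0.2922  0.12  ]]
shift [-7.5 13.4 43.7] turn [-0.001  -0.0021  0.0003] j6 -0.837
[[360.9245 247.0499]]
```

View pics/w9.png

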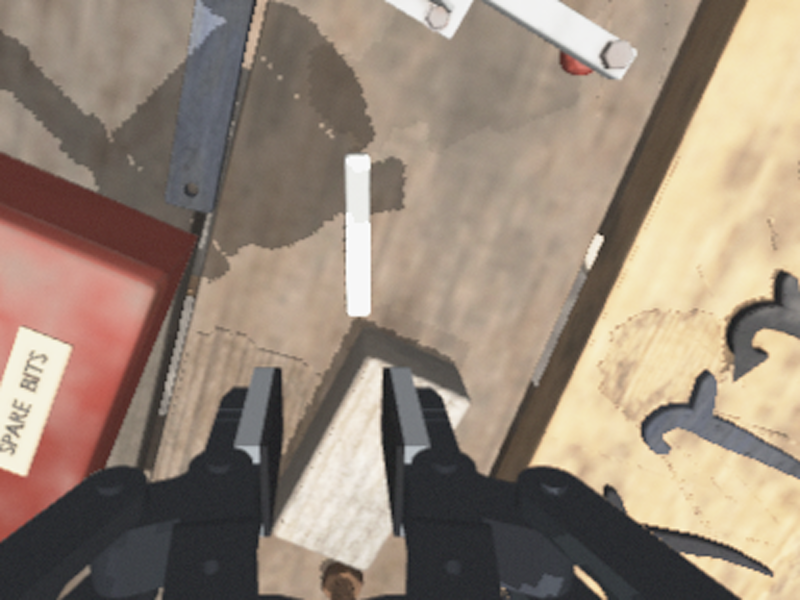

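The soapstone runs from (358,155) to (357,315). The stone block starts just beyond its lower end, at about row 325, and the toolbox is well to the left.

Run:
```python
from h import *
ci=load("w9.png")
P=p2w(ci,np.array([(358,155),(357.5,315)])*.48+[100,60],.006);d=P[1]-P[0];print(P.mean(0),np.linalg.norm(d),np.degrees(np.arctan2(d[1],d[0])))
print(p2w(ci,np.array([(345,235),(370,235)])*.48+[100,60],.009))
a=np.degrees(np.arctan2(d[1],d[0]))+90
go([*P.mean(0)[:2],.12],np.radians(a));go([*P.mean(0)[:2],.0745],np.radians(a))
```

```text
[ 0.6268 -0.2836  0.006 ] 0.08520601826314125 -72.81360185628604
[[ 0.6197 -0.283   0.009 ]
 [ 0.6319 -0.2794  0.009 ]]
shift [ -2.9  12.  124.9] turn [ 0.0007 -0.0003 -0.0099] j6 -0.837
shift [ -2.9  12.  170.4] turn [ 0.0007 -0.0003 -0.0099] j6 -0.837
```

```bash
python3 -m jog '[[[-0.4,-3,12,40,0,0,-0.01],[-0.4,-3,12,85,0,0,-0.01],[-0.4,-3,12,115,0,0,-0.01],[-0.4,-3,12,130,0,0,-0.01],[-0.4,-3,12,130,0,0,-0.01],[-0.4,-3,12,130,0,0,-0.01]]]'
python3 - <<'E'
from h import *
go((.6268,-.2838,.0735),np.radians(17.2))
E
```

```text
time_s: 14.35
tcp_pos: [0.6277, -0.2843, 0.1169]
eef_rot: [[-0.296, 0.955, 0.003], [0.955, 0.296, -0.001], [-0.002, 0.003, -1.0]]
wrist_force: [0.9, -0.6, 0.8]
gripper_width: 0.299
gripper_force: 0.0
shift [ 0.8 -0.9 43.4] turn [ 0.0029  0.0022 -0.0002] j6 -0.837
```

```bash
python3 -m jog '[[[-0.4,0.5,-0.5,20,0,0,0],[-0.4,0.5,-0.5,36,0,0,0],[-0.4,0.5,-0.5,42.5,0,0,0],[-0.4,0.5,-0.5,42.5,0,0,0],[-1,0.5,-0.5,42.5,0,0,0],[-1,0.5,-0.5,42.5,0,0,0],[-1,0.5,-0.5,42.5,0,0,0],[-1,0.5,-0.5,42.5,0,0,0]]]' 30; python3 -m jog '[[[-1,0,0,-40,0,0,0],[-1,0,0,-90,0,0,0],[-1,0,0,-140,0,0,0],[-1,0,0,-190,0,0,0],[-1,0,0,-220,0,0,0],[-1,0,0,-220,0,0,0]]]'
python3 - <<'E'
from h import *
go((.5203,.0438,.30),np.radians(80.4))
E
```

```text
time_s: 15.15
tcp_pos: [0.6266, -0.2836, 0.0732]
eef_rot: [[-0.295, 0.955, 0.002], [0.955, 0.295, -0.0], [-0.001, 0.002, -1.0]]
wrist_force: [0.8, 0.4, 5.5]
gripper_width: 0.129
gripper_force: 31.3
time_s: 15.75
tcp_pos: [0.6272, -0.2841, 0.2984]
eef_rot: [[-0.296, 0.955, 0.009], [0.955, 0.296, -0.005], [-0.007, 0.008, -1.0]]
wrist_force: [0.3, -0.3, -0.4]
gripper_width: 0.128
gripper_force: 30.7
shift [344.8  -5.2  -4.2] turn [ 0.0028  0.0106 -1.1032] j6 -0.837
```

```bash
python3 -m jog '[[[-1,40,-10,0,0,0,-0.13],[-1,82,-20,0,0,0,-0.27],[-1,125,-32,0,0,0,-0.41],[-1,170,-42,0,0,0,-0.55],[-1,215,-33,0,0,0,-0.69],[-1,260,-23,0,0,0,-0.83],[-1,305,-13,0,0,0,-0.97],[-1,345,-5,0,0,0,-1.1]]]'|head -2; python3 -m jog '[[[-1,0,0,40,0,0,0],[-1,0,0,85,0,0,0],[-1,0,0,125,0,0,0],[-1,0,0,150,0,0,0],[-1,0,0,150,0,0,0],[-1,0,0,150,0,0,0]]]'
python3 - <<'E'
from h import *
go((.5203,.0438,.0965),np.radians(80.4))
ci=snap("wrist","w10.png",(100,60,484,348))
E
```

```text
time_s: 16.55
tcp_pos: [0.5182, 0.0467, 0.2911]
time_s: 17.15
tcp_pos: [0.5192, 0.0447, 0.1421]
eef_rot: [[-0.985, 0.17, -0.001], [0.17, 0.985, 0.001], [0.001, 0.0, -1.0]]
wrist_force: [-0.1, 0.7, -0.2]
gripper_width: 0.124
gripper_force: 30.6
shift [-1.3 -0.7 45.6] turn [ 0.0003 -0.0011 -0.0033] j6 -1.462
```

View pics/w10.png

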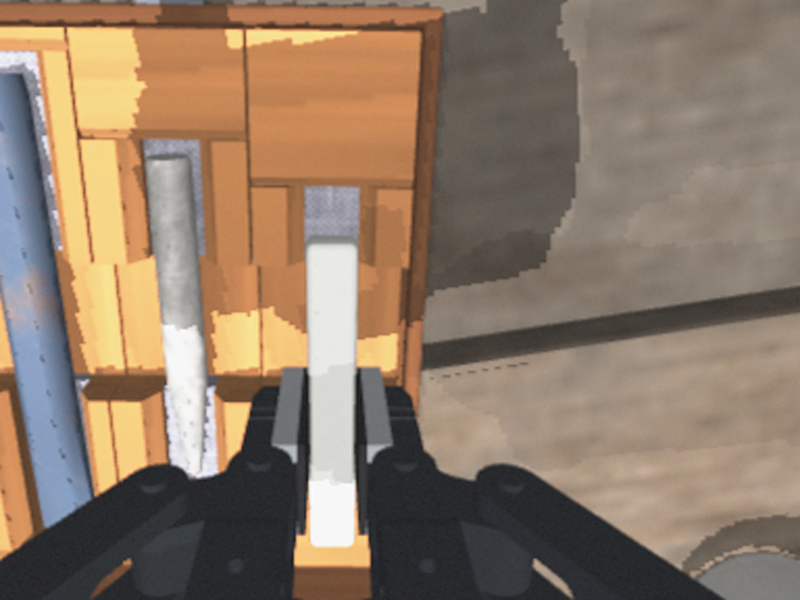

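The soapstone hangs in line with the short bed: its near end is at (332,238) and the felt's near end at (332,188). The chisel and punch are seated.

```bash
python3 -m jog '[[[-1,-1.3,-0.7,20,0,0,-0.003],[-1,-1.3,-0.7,34,0,0,-0.003],[-1,-1.3,-0.7,41,0,0,-0.003],[-1,-1.3,-0.7,45,0,0,-0.003],[-1,-1.3,-0.7,46,0,0,-0.003],[-1,-1.3,-0.7,46,0,0,-0.003]]]'; python3 -m jog '[[[-0.4,0,0,0,0,0,0],[-0.4,0,0,0,0,0,0],[-0.4,0,0,-5,0,0,0],[-0.4,0,0,-35,0,0,0],[-0.4,0,0,-75,0,0,0],[-0.4,0,0,-120,0,0,0],[-0.4,0,0,-160,0,0,0],[-0.4,0,0,-160,0,0,0]]]'
python3 - <<'E'
from h import *
snap("wrist","w11.png",(60,60,500,390))
im=bot.grab_frame("top");cv2.imwrite("pics/raw_top1.png",im[:,:,::-1]);im=bot.grab_frame("scene");cv2.imwrite("pics/raw_scene1.png",im[:,:,::-1])
E
```

```text
time_s: 17.8
tcp_pos: [0.521, 0.0438, 0.0971]
eef_rot: [[-0.986, 0.167, 0.002], [0.167, 0.986, 0.0], [-0.002, 0.001, -1.0]]
wrist_force: [0.1, 0.8, 0.6]
gripper_width: 0.13
gripper_force: 30.7
time_s: 18.6
tcp_pos: [0.5227, 0.0437, 0.2627]
eef_rot: [[-0.986, 0.167, 0.012], [0.167, 0.986, -0.0], [-0.012, 0.002, -1.0]]
wrist_force: [0.7, -0.3, -0.5]
gripper_width: 0.298
gripper_force: 0.0
```

View pics/w11.png

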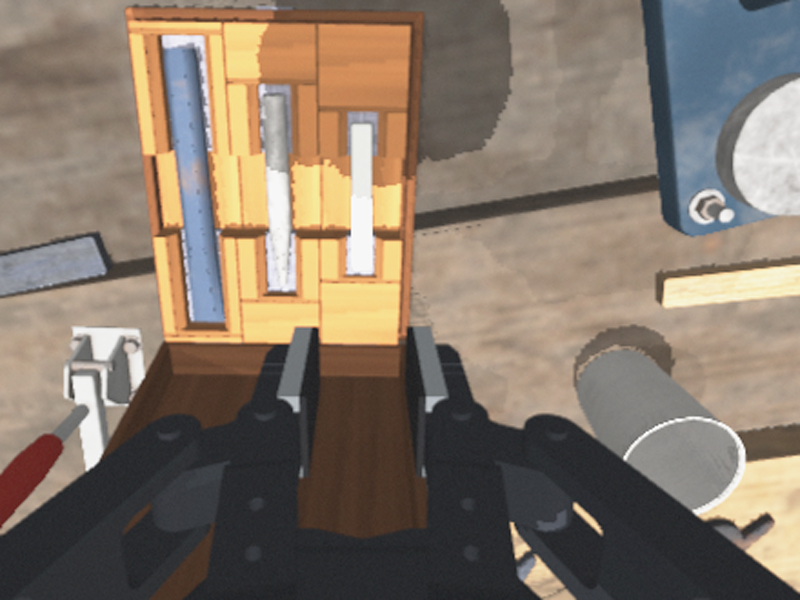

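All three tools are seated: the chisel at (195,180), the punch at (278,190) and the soapstone at (361,200), each inside its own felt. My picture budget is used up, so the lid goes by geometry and force: over the top, down behind it, then pull.

```bash
python3 -m jog '[[[-1,0,0,-35,0,0.003,0],[-1,-20,-10,-70,0,0.006,0],[-1,-60,-20,-70,0,0.01,0],[-1,-105,-30,-70,0,0.01,0],[-1,-145,-40,-70,0,0.01,0],[-1,-182,-49,-70,0,0.01,0],[-1,-182,-49,-70,0,0.01,0],[-1,-182,-49,-70,0,0.01,0]]]'
python3 - <<'E'
from h import *
print(bot.state()["joints"]);go((.692,-.034,.238),np.radians(80.4))
# lid corner check (numeric): outer/inner top edge predicted for several angles vs. pixels read earlier in top0 (387,193),(488,207)
a=bot.camera_info("top");u=np.array([.986,-.167,0]);v=np.array([.167,.986,0]);H=np.array([.606,-.0197,.0125])
for t in(90,95,100,105):
    th=np.radians(t)
    o=[H+u*(-.2*np.cos(th)+.031*np.sin(th))+[0,0,.2*np.sin(th)+.031*np.cos(th)]+k*.082*v for k in(1,-1)]
    i=[H+u*(-.2*np.cos(th))+[0,0,.2*np.sin(th)]+k*.082*v for k in(1,-1)]
    print(t,(w2p(a,o)*1.5625).round().ravel(),(w2p(a,i)*1.5625).round().ravel())
E
```

```text
time_s: 19.55
tcp_pos: [0.6916, -0.0353, 0.3229]
eef_rot: [[-0.986, 0.168, -0.015], [0.168, 0.986, 0.003], [0.015, 0.001, -1.0]]
wrist_force: [-0.9, -0.4, 1.1]
gripper_width: -0.0
gripper_force: 0.0
[-0.1618  0.6683  0.9287  0.0007  1.5597 -1.5642]
shift [-1.4  1.3 84.9] turn [ 0.0006 -0.0151 -0.0009] j6 -1.564
90 [381. 203. 482. 220.] [378. 222. 479. 239.]
95 [383. 194. 484. 210.] [380. 212. 481. 228.]
100 [385. 185. 485. 201.] [382. 202. 482. 218.]
105 [387. 177. 486. 193.] [384. 192. 484. 209.]
```

```bash
python3 -m jog '[[[-1,-18,1,10,0,-0.01,0],[-1,-18,1,35,0,-0.012,0],[-1,-18,1,60,0,-0.012,0],[-1,-18,1,80,0,-0.012,0],[-1,-18,1,84,0,-0.012,0],[-1,-18,1,84,0,-0.012,0]]]'; python3 -m jog '[[[-1,10,0,0,0,0,0],[-1,20,0,0,0,0,0],[-1,30,0,0,0,0,0],[-1,30,0,0,0,0,0]]]'
```

```text
time_s: 20.15
tcp_pos: [0.708, -0.0362, 0.2422]
eef_rot: [[-0.986, 0.166, 0.001], [0.166, 0.986, 0.0], [-0.001, 0.001, -1.0]]
wrist_force: [-0.6, 0.9, -0.3]
gripper_width: -0.004
gripper_force: 0.0
time_s: 20.55
tcp_pos: [0.6788, -0.0314, 0.2446]
eef_rot: [[-0.986, 0.167, 0.005], [0.167, 0.986, -0.0], [-0.005, 0.001, -1.0]]
wrist_force: [0.4, 0.6, -0.2]
gripper_width: -0.002
gripper_force: 0.0
```

```bash
python3 -m jog '[[[-1,8,0,2,0,0,0],[-1,16,0,2,0,0,0],[-1,24,0,2,0,0,0],[-1,32,0,2,0,0,0],[-1,40,0,2,0,0,0],[-1,40,0,2,0,0,0]]]'
```

```text
time_s: 21.15
tcp_pos: [0.6417, -0.0251, 0.2449]
eef_rot: [[-0.986, 0.167, 0.013], [0.167, 0.986, -0.001], [-0.013, 0.001, -1.0]]
wrist_force: [3.9, 0.5, 10.2]
gripper_width: -0.002
gripper_force: 2.4
```

```bash
python3 -m jog '[[[-1,0,0,0,0,0,0],[-1,0,0,0,0,0,0],[-1,0,0,0,0,0,0]]]'
python3 - <<'E'
from h import *
s=bot.state();print(s["joint_torque"],s["moment"],s["joints"])
ci=bot.camera_info("wrist");im=bot.grab_frame("wrist")
u=np.array([.986,-.167,0]);v=np.array([.167,.986,0]);H=np.array([.606,-.0197,.0125])
# what colour does the wrist see where the lid's inner free edge should be, per angle
for t in range(60,106,5):
    th=np.radians(t);I=H+u*(-.2*np.cos(th))+[0,0,.2*np.sin(th)]
    print(t,[ (p.round().astype(int).tolist(), im[int(p[1]),int(p[0])].tolist() if 0<=p[0]<512 and 0<=p[1]<384 else None) for p in w2p(ci,[I+.06*v,I-.06*v])])
E
```

```text
time_s: 21.45
tcp_pos: [0.6403, -0.0252, 0.2408]
eef_rot: [[-0.986, 0.167, 0.004], [0.167, 0.986, -0.0], [-0.004, 0.001, -1.0]]
wrist_force: [2.1, -0.5, 1.0]
gripper_width: 0.0
gripper_force: 0.4
[  0.2251 -56.1043 -23.5068  -0.0156   0.5893  -0.0181] [ 0.006  -0.286  -0.0534] [-0.159   0.6028  1.2724  0.0005  1.262  -1.5622]
60 [([436, -70], None), ([85, -70], None)]
65 [([440, -25], None), ([80, -25], None)]
70 [([442, 26], [138, 129, 115]), ([78, 26], [160, 149, 135])]
75 [([442, 79], [173, 153, 137]), ([79, 79], [152, 137, 123])]
80 [([438, 132], [189, 166, 147]), ([83, 133], [174, 158, 142])]
85 [([432, 183], [178, 157, 136]), ([89, 184], [61, 45, 34])]
90 [([424, 229], [117, 79, 58]), ([96, 230], [128, 86, 61])]
95 [([415, 269], [98, 97, 105]), ([105, 269], [126, 85, 62])]
100 [([405, 302], [117, 121, 131]), ([115, 302], [245, 228, 183])]
105 [([395, 328], [41, 39, 43]), ([125, 328], [42, 44, 46])]
```

```bash
python3 -m jog '[[[-1,14,0,0,0,0,0],[-1,28,0,0,0,0,0],[-1,42,0,-1,0,0,0],[-1,57,0,0,0,0,0],[-1,70,0,1,0,0,0],[-1,80,0,3,0,0,0],[-1,80,0,3,0,0,0]]]'; python3 -m jog '[[[-1,0,0,0,0,0,0],[-1,0,0,0,0,0,0]]]'
```

```text
time_s: 22.2
tcp_pos: [0.5597, -0.0115, 0.2365]
eef_rot: [[-0.986, 0.167, 0.0], [0.167, 0.986, 0.0], [0.0, 0.0, -1.0]]
wrist_force: [-0.0, 0.1, 0.7]
gripper_width: -0.0
gripper_force: 0.0
time_s: 22.4
tcp_pos: [0.5613, -0.0119, 0.2368]
eef_rot: [[-0.986, 0.167, 0.002], [0.167, 0.986, 0.0], [-0.002, 0.001, -1.0]]
wrist_force: [-0.4, -0.1, -0.9]
gripper_width: -0.005
gripper_force: 0.0
```

```bash
python3 -m jog '[[[-1,12,0,4,0,0,0],[-1,24,0,10,0,0,0],[-1,35,0,17,0,0,0],[-1,46,0,25,0,0,0],[-1,57,0,34,0,0,0],[-1,67,0,45,0,0,0]]]'; python3 -m jog '[[[-1,8,0,12,0,0,0],[-1,16,0,24,0,0,0],[-1,23,0,36,0,0,0],[-1,28,0,48,0,0,0]]]'
```

```text
time_s: 23.0
tcp_pos: [0.4954, -0.0006, 0.1918]
eef_rot: [[-0.986, 0.167, 0.004], [0.167, 0.986, 0.0], [-0.004, 0.001, -1.0]]
wrist_force: [0.9, -0.1, 0.8]
gripper_width: -0.002
gripper_force: 0.5
time_s: 23.4
tcp_pos: [0.4676, 0.0041, 0.1433]
eef_rot: [[-0.986, 0.167, 0.003], [0.167, 0.986, 0.0], [-0.003, 0.001, -1.0]]
wrist_force: [0.4, 0.7, 0.1]
gripper_width: -0.001
gripper_force: 0.3
```

Run:
```python
from h import *
ci=bot.camera_info("wrist");im=bot.grab_frame("wrist")
cv2.imwrite("pics/raw_lid.png",im[:,:,::-1])
for col in(120,200,256,320,400): print(col,[im[r,col].tolist() for r in range(10,300,36)])
t=bot.grab_frame("top");a=bot.camera_info("top")
u=np.array([.986,-.167,0]);v=np.array([.167,.986,0]);H=np.array([.606,-.0197,.0125])
for s in(.18,.1,.04): print(s,[t[int(p[1]),int(p[0])].tolist() for p in w2p(a,[H-u*s+[0,0,.04]+k*v for k in(.06,-.06)])])
```

```text
120 [[188, 176, 166], [196, 185, 174], [214, 201, 182], [219, 206, 187], [96, 97, 102], [237, 170, 118], [241, 178, 123], [241, 178, 123], [69, 70, 77]]
200 [[85, 86, 93], [134, 126, 115], [138, 128, 117], [129, 120, 114], [107, 74, 55], [151, 103, 72], [151, 104, 74], [231, 160, 110], [58, 62, 64]]
256 [[198, 187, 176], [209, 196, 178], [132, 121, 113], [127, 116, 109], [143, 128, 106], [158, 106, 78], [156, 105, 77], [62, 65, 67], [78, 79, 81]]
320 [[222, 214, 203], [202, 183, 166], [138, 127, 118], [126, 117, 108], [113, 80, 62], [151, 103, 76], [133, 92, 70], [225, 154, 108], [53, 57, 61]]
400 [[191, 169, 150], [202, 181, 166], [211, 197, 178], [189, 171, 155], [94, 92, 96], [138, 93, 69], [145, 99, 73], [229, 158, 110], [233, 217, 194]]
0.18 [[58, 36, 24], [76, 50, 36]]
0.1 [[202, 200, 191], [187, 183, 176]]
0.04 [[107, 100, 93], [92, 85, 79]]
```

```bash
python3 -m jog '[[[-1,3,0,9,0,0,0],[-1,5,0,18,0,0,0],[-1,6,0,24,0,0,0],[-1,6,0,27,0,0,0],[-1,6,0,27,0,0,0]]]'
```

```text
time_s: 24.0
tcp_pos: [0.4616, 0.0051, 0.1164]
eef_rot: [[-0.986, 0.167, 0.002], [0.167, 0.986, 0.0], [-0.002, 0.001, -1.0]]
wrist_force: [0.2, 0.1, 0.4]
gripper_width: 0.002
gripper_force: 0.0
```

```bash
python3 -m jog '[[[-1,0,0,2,0,0,0],[-1,0,0,4,0,0,0],[-1,0,0,4,0,0,0]]]'
```

```text
time_s: 24.3
tcp_pos: [0.4618, 0.0051, 0.1158]
eef_rot: [[-0.986, 0.167, 0.004], [0.167, 0.986, -0.0], [-0.004, 0.0, -1.0]]
wrist_force: [-11.9, 1.0, 39.3]
gripper_width: -0.0
gripper_force: 19.6
```

A hard stop at tip height 0.1158 − 0.073 = 42.8 mm matches the shut lid's 43 mm. I'll retreat and check the bench numerically.

```bash
python3 -m jog '[[[-1,0,0,-10,0,0,0],[-1,0,0,-40,0,0,0],[-1,10,0,-85,0,0,0],[-1,40,0,-130,0,0,0],[-1,70,0,-160,0,0,0],[-1,70,0,-160,0,0,0],[-1,70,0,-160,0,0,0],[-1,70,0,-160,0,0,0]]]'
python3 - <<'E'
from h import *
t=bot.grab_frame("top").astype(int);o=cv2.resize(cv2.imread("pics/top0.png"),(512,384),interpolation=cv2.INTER_AREA)[:,:,::-1].astype(int)
a=bot.camera_info("top")
for n,P in(("bar",(.534,-.209,.009)),("wedge",(.6227,.2945,.01))):
    u0,v0=w2p(a,P)[0].round().astype(int);b=(slice(v0-10,v0+11),slice(u0-35,u0+36));print(n,abs(t[b]-o[b]).mean())
ci=bot.camera_info("wrist");im=bot.grab_frame("wrist").astype(int)
u=np.array([.986,-.167,0]);v=np.array([.167,.986,0]);H=np.array([.606,-.0197,.043])
for s in np.arange(.18,.225,.005):
    p=w2p(ci,[H-u*s+k*v for k in(.05,0,-.05)]);print(s.round(3),[im[int(q[1]),int(q[0])].tolist() for q in p])
E
```

```text
time_s: 25.1
tcp_pos: [0.3926, 0.0167, 0.2718]
eef_rot: [[-0.986, 0.167, 0.002], [0.167, 0.986, 0.0], [-0.002, 0.0, -1.0]]
wrist_force: [-0.3, -1.0, 0.3]
gripper_width: 0.004
gripper_force: 0.0
bar 2.8931365973619494
wedge 3.1462105969148224
0.18 [[205, 132, 92], [206, 135, 93], [209, 138, 92]]
0.185 [[206, 135, 92], [204, 134, 92], [209, 136, 92]]
0.19 [[205, 134, 91], [206, 138, 93], [207, 137, 95]]
0.195 [[131, 88, 64], [164, 110, 77], [196, 130, 90]]
0.2 [[75, 53, 41], [89, 73, 71], [81, 58, 44]]
0.205 [[96, 66, 49], [247, 247, 169], [85, 60, 47]]
0.21 [[99, 91, 83], [106, 93, 72], [94, 83, 76]]
0.215 [[144, 133, 122], [104, 95, 88], [125, 117, 108]]
0.22 [[148, 137, 125], [162, 149, 137], [162, 150, 138]]
0.225 [[156, 148, 135], [159, 146, 135], [160, 148, 137]]
```

The lid's free edge shows at 0.195–0.20 m from the hinge, at the shut height. The bar and wedge areas look unchanged, and the arm is clear of everything.

```bash
python3 -c "
from station import bot
print(bot.hand_in())"
```

```text
the job is handed in; nothing more can be done
None
```

The chisel, punch and soapstone are each in their own bed, the lid is shut (pressed to a hard stop at about 43 mm), the bar and wedge weren't touched, and the job is handed in; the lid and the two leftovers were checked by force and image numbers only.

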